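# Wedge up the soil-column stand

## Task

Take the tapered wooden wedge by its upright grip, slide it nose first into the slot at the front of the plywood column stand, and push it under the hinged platform until the platform's front edge just lifts about 5 mm off the base; never lift it as much as 10 mm. Lift with the wedge alone, lying flat on the table (do not press on the platform with the gripper), and leave everything else where it is. Finish while still gripping the wedge by its upright grip and holding it there: do not let go.

Things in the scene. Friction and masses are not known exactly. Their poses are not given: they have to be found in the camera images.
- wedge_grip (a point): Wedge's grip, the point to grasp: upright wooden post, 24 x 24 mm, square to the wedge, from 26 to 76 mm above the underside; this point is on its axis 56 mm up. x points along the wedge to its nose, y across, z up. Wedge: 155 long, 50 wide, 0.1 to 0.2 kg; heel 22 mm behind this axis. It starts flat on the table, left or right of the space before the stand; the spacer is on the other side.
- wedge_tip (a point): Middle of the wedge's thin nose end, at its underside: 133 mm ahead of the grip's axis; axes as wedge_grip. From 23 mm ahead of that axis the wedge's top slopes straight down (1 in 5), from 26 mm high to 4 mm at the nose; the nose's last 18 mm narrow from 50 to 40 mm wide.
- stand: Fixed plywood base: two runners 14 mm high, out to y = 90 mm each side, with a slot 54 mm wide between, floored by the table. Origin: on the table, mid slot, below the platform's front edge. x points into the slot (the push), z up. Slot runs from its mouth at x = -40 to +165 mm. The hinged platform lies on it, top 31 mm high; its two tubes rise to 153 mm at x = 118, y = +-50 mm.
- slot_mouth (a point): Middle of the slot's open front end, 7 mm above the table, 40 mm in front of the platform's front edge. Axes as stand.
- front_edge (a point): Lowest point of the hinged platform's front edge (round steel bar, radius 6 mm, along y), mid slot: 14 mm above the table while down. The slope meets it when the wedge's tip is 50 mm past it; each further 5 mm lifts it 1 mm: tip 75 mm past (grip axis 58 mm before the edge) is 5 mm of lift. Pushing takes 3 to 15 N; the platform, hinged 180 mm behind the edge, sinks back if not held up.
- spacer_grip (a point): NOT the wedge: a look-alike plain spacer block of the same wood, length, width and grip, but an even 26 mm thick, without a slope; point and axes as for the wedge. Leave alone.
- collar: Loose grey pipe collar, 76 mm across, 50 mm high, standing on end; origin at its underside. Leave alone.
- bottle: White plastic bottle with a red cap, 56 mm across, 130 mm high; origin at its underside. Leave alone.
- tub: White open plastic tub, 130 x 100 x 50 mm; origin at its underside. Leave alone.
- tin: Flat steel sample tin, 66 mm across, 22 mm high; origin at its underside. Leave alone.
Mind the look-alikes: they are no part of the job. Leave any yellow look-alike of the part that bears wedge_grip alone.

How it is judged (in metres and radians):
On the way, in this order (a step that is already met when the one before it is completed fails the run):
1. the wedge lies in the slot, nose first, at least 10 mm past the mouth, the platform still down on the base (y of wedge_tip in the frame of stand between -0.005 and 0.005 m and angle between the x axis of wedge_grip and the x axis of stand, either way round below 0.08 rad and angle between wedge_grip's own z axis and vertical below 0.05 rad and height (world z) of wedge_tip below 0.004 m and x of wedge_tip in the frame of stand above -0.03 m and height (world z) of front_edge below 0.0155 m), for 0.1 s.
2. the wedge, held by the gripper, lifts the front edge by 2 to 8 mm (y of wedge_tip in the frame of stand between -0.005 and 0.005 m and angle between the x axis of wedge_grip and the x axis of stand, either way round below 0.08 rad and angle between wedge_grip's own z axis and vertical below 0.05 rad and height (world z) of wedge_tip below 0.004 m and horizontal distance between the grasp point and wedge_grip below 0.018 m and contact force between the fingers and wedge above 5 N and height (world z) of front_edge between 0.016 and 0.022 m and contact force between wedge and platform above 0.5 N), for 0.3 s.
At the end, for the whole second after the job is handed in: Wedge flat in the slot (tip within 5 mm of the middle, aligned 0.08 rad, nose 55 mm past the edge), carrying the front edge 2 to 8 mm off the base, at rest, gripped at its post (within 18 mm, over 5 N); robot off the platform; all other loose things within 30 mm of their start (all of step 2 and x of wedge_tip in the frame of stand above 0.055 m and contact force between each of the arm, the fingers and platform below 0.5 N and linear speed of wedge below 0.02 m/s and distance of each of spacer_grip, collar, bottle, tub, tin from where it was at the start of the episode below 0.03 m); the arm keeps its last pose, push and grip.
It fails at once if the front edge lifted 10 mm or more (height (world z) of front_edge above 0.024 m).
It fails at once if the robot presses on the platform (more than 3 N) (contact force between any of the fingers, the arm and platform above 3 N).
It fails at once if the spacer block or another bystander moved more than 30 mm (distance of any of spacer_grip, collar, bottle, tub, tin from where it was at the start of the episode above 0.03 m).
It also fails if it takes over 46 s, if anything falls off the work surface, if the arm or the gripper's body presses on something with over 40 N, if the wrist force passes 120 N, or if a joint passes its speed limit or range.

## Robot

A 6-joint arm with a two-finger parallel gripper is mounted at the origin on the work surface. World frame = base frame: x ahead of the robot, y to its left, z up, the work surface at z = 0. Lengths are in mm, angles in rad, forces in N, time in s.
With the tool pointing down it reaches from about 275 to 1000 mm from the base axis. Payload 8.4 kg.
Tool frame: the origin (TCP) lies midway between the tips of the shut fingers; the grasp point (between the pads) lies 19 mm behind it; z points along the fingers, y is the line along which they close (so a half turn about z gives the same grasp; the last joint's range is limited). The gripper opens to 85 mm and grips with 20 to 120 N. Pads are 22 mm wide; open, the fingers measure 114 mm over their backs; the gripper's body (76 mm by 85 mm) begins 54 mm behind the grasp point. The pads swing forward as they close: fully open they stand 13 mm farther back than shut.
Start: joints at [-1.279, 0.353, 1.633, -0, 1.155, -0.002], TCP at [180.993, -598.222, 196.781] pointing down, gripper open.
Joint ranges: [-2.63, 2.63], [-0.92, 2.1], [0.06, 2.66], [-1.3, 4.44], [0, 2.69], [-3.02, 3.02]. Speed limits (rad/s): [2.22, 2.22, 2.79, 3.14, 3.14, 3.14].

## Interface

Orientations are given as [roll, pitch, yaw] about the fixed x, y, z axes, in that order (R = Rz(yaw) Ry(pitch) Rx(roll)).
In Python, from rig import monitor, imaging, r gives the robot as it stands.
- The arm moves only by the tool drive_tool, never from a script. Its argument "plan" is a list of rows, each an object of numbers: "x", "y", "z": the shift along the tool's x, y, z in units of 50 mm (1.0 is 50 mm); "ax", "ay", "az": the turn, a rotation vector about the tool's x, y, z in units of 6 degrees (1.0 is 6 degrees); "hand": the finger opening in mm, from 0 to 85.4. In form: [{"x": .., "y": .., "z": .., "ax": .., "ay": .., "az": .., "hand": ..}, ...]. A call has 1 to 8 rows; each row is the pose to reach, as a shift and turn from the pose commanded when the call began, along the tool's axes at that moment; what a row does not reach only later rows make up. A row lasts 1/10 s, in which the tool goes at most 50 mm and 8.59 degrees, less where a joint would pass 70% of its speed; a pose out of reach is approached as far as the arm can. A call with a gripper value outside its range is refused whole. The fingers move at their own pace and stop on an object; "grip_force" is the grip in N (left out, the last holds). Time passes only in rows, so rows that repeat a pose let the fingers close. It gives the time, the measured TCP pose, the force, the opening and the grip force at its end, in the units of the state.
- monitor.sense(): the state, without advancing time (a new reading comes with each control period).
- imaging.grab_frame(name): name is "scene" or "top" or "wrist"; returns the picture (420x560x3 uint8, red, green, blue); there is no depth.
- imaging.camera_info(name): a dict with "mtx" (3x3 intrinsics, pixels), "R" (3x3) and "t" (3): a world point X has camera coordinates R X + t. Camera axes: x right, y down, z forward; pixel columns grow to the right and rows downward; lengths in mm; the calibration is good to about 2 mm. A picture is of the moment at which its call begins: read the wrist's pose just before it. camera_info takes no time and is no camera call; for the wrist camera it gives the pose at the moment of the call.
- r.sign_off(): hands the job in; it is judged then, once.
The state is a dict: "clock": time; "qpos": joint angles; "qvel": joint speeds; "joint_efforts": joint torques, N m; "eef_pos": TCP position; "tcp_rot": TCP orientation; "contact_force": force on the tool from outside, world axes, zero at the start; "wrist_torque": the same for the moment, N m; "opening": opening from 0.0 (shut) to 1.0 (fully open); "grasp_force": force on a finger pad.
Only numpy, scipy, OpenCV 4.12 (cv2) and the standard library are available. Lean on these libraries where they do the work, as an engineer would, in place of code of your own. Each camera call takes 0.05 s, during which the arm holds its last target. There are 200 camera calls.

## Working session

There is one attempt and no reset: what is moved stays moved. The work goes in short steps, Python scripts to look and compute and a tool call to move; the robot and the scene stay as the last step left them, time stands still between calls to the robot, and variables do not carry over. Pictures are saved under pics/ and viewed, at most 11 in all, crops included, and the job is handed in when it is done.

Besides the shell and the picture viewer there is one more tool, called after ">>>" by a JSON object that holds its "name" and its "arguments", one argument or row to a line. drive_tool: Moves the arm, as the interface text tells. Its arguments: {"type":"object","properties":{"plan":{"type":"array","items":{"type":"object","properties":{"x":{"type":"number"},"y":{"type":"number"},"z":{"type":"number"},"ax":{"type":"number"},"ay":{"type":"number"},"az":{"type":"number"},"hand":{"type":"number"}}}},"grip_force":{"type":"number"}},"required":["plan"]}

```bash
ls; mkdir -p pics
python3 - <<'E'
from rig import monitor, imaging, r
import cv2,numpy as np
for n in("scene","top"):
    im=imaging.grab_frame(n); cv2.imwrite(f"pics/{n}0.png",im[:,:,::-1])
    c=imaging.camera_info(n); print(n,np.round(c["mtx"],1).tolist(),np.round(c["R"],3).tolist(),np.round(c["t"],1).tolist())
print(monitor.sense())
E
```

```text
pics
scene [[438.0, 0.0, 275.8], [0.0, 438.0, 211.9], [0.0, 0.0, 1.0]] [[0.755, 0.656, 0.008], [0.371, -0.417, -0.829], [-0.54, 0.629, -0.559]] [-378.0, -121.2, 1722.0]
top [[410.2, 0.0, 273.5], [0.0, 410.2, 212.8], [0.0, 0.0, 1.0]] [[-0.02, -1.0, 0.019], [-0.997, 0.019, -0.075], [0.075, -0.02, -0.997]] [39.3, 497.2, 1143.2]
{'clock': 0.1, 'qpos': array([-1.27940904e+00,  3.53557638e-01,  1.63407578e+00, -1.21464095e-05,
        1.15523635e+00, -2.38646798e-03]), 'qvel': array([-2.41925255e-04, -3.27154573e-03, -2.52165477e-03,  1.44016877e-03,
       -4.15279978e-04, -6.93488731e-05]), 'joint_efforts': array([-2.73701580e-04, -6.06360197e+01, -3.42821324e+01,  1.42242305e-05,
        3.88898305e-03, -3.75303458e-06]), 'eef_pos': array([ 180.84166444, -597.75104333,  196.14321864]), 'tcp_rot': array([-3.14031551e+00,  8.05853250e-06,  2.93778672e-01]), 'contact_force': array([-0.33923719, -0.0411568 , -0.22194035]), 'wrist_torque': array([-0.02944177, -0.00256569, -0.00292102]), 'grasp_force': 0.0, 'opening': 0.997257084470794}
```

View pics/top0.png

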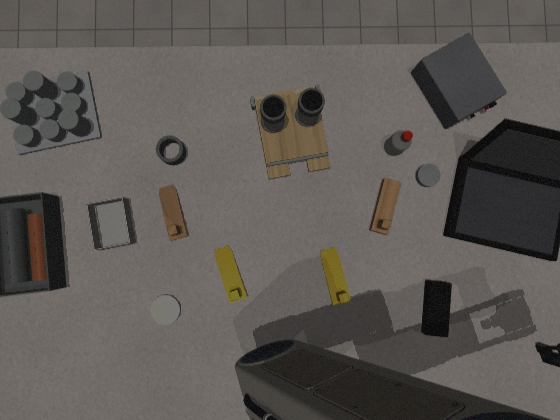

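View pics/scene0.png

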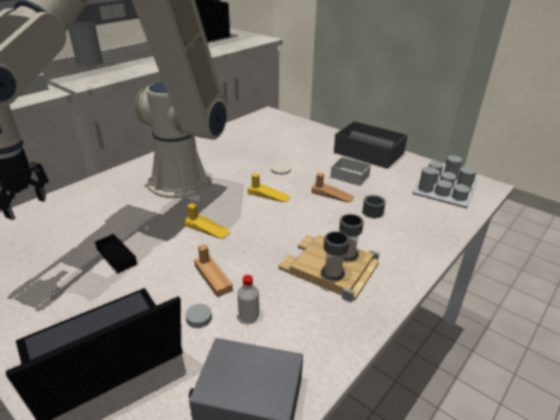

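The top view shows the stand at about (292,140) with its mouth at about (298,175). The two wooden candidates are at (173,213) and (385,206), and the two yellow look-alikes are at (230,273) and (335,275). I'll enlarge both wooden blocks to see which one has the slope.

Run:
```python
import cv2,numpy as np
s=cv2.imread("pics/scene0.png");t=cv2.imread("pics/top0.png")
def c(im,x,y,w,h):return cv2.resize(im[y:y+h,x:x+w],(400,300),interpolation=cv2.INTER_CUBIC)
a=np.vstack([np.hstack([c(s,300,165,64,48),c(s,175,235,80,60)]),np.hstack([c(t,133,180,80,60),c(t,345,175,80,60)])])
cv2.imwrite("pics/crop1.png",np.clip(a*1.5,0,255).astype(np.uint8))
```

```text
(no output)
```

View pics/crop1.png

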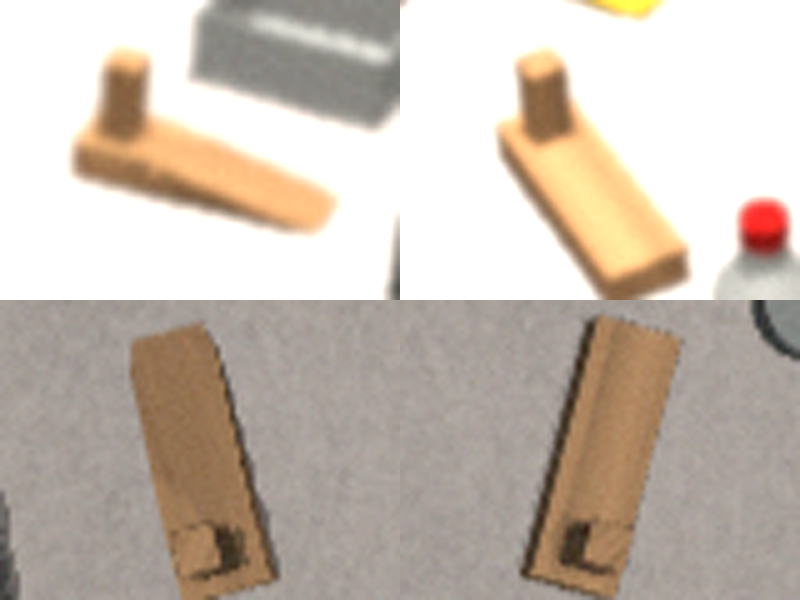

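The left piece is the wedge: its nose is thin and narrowed. The right one is the even-thickness spacer. Next I'll get coarse world positions.

```bash
cat > h.py <<'E'
from rig import monitor, imaging, r
import cv2,numpy as np
from scipy.spatial.transform import Rotation as Ro
def ray(ci,uv,z):
    K,R,t=[np.array(ci[k],float) for k in("mtx","R","t")]
    d=R.T@np.linalg.solve(K,[uv[0],uv[1],1.]); o=-R.T@t
    return o+d*(z-o[2])/d[2]
E
python3 - <<'E'
from h import *
ci=imaging.camera_info("top")
for n,uv,z in [("post top",(133+210/5,180+245/5),76),("nose mid",(133+168/5,180+37/5),4),("heel mid",(133+228/5,180+285/5),26),("mouth L",(278,176),14),("mouth R",(318,171),14),("edgeL",(267,164),20),("edgeR",(328,156),20),("yelL post",(236,294),76),("yelL nose",(222,247),10),("yelR post",(343,296),76),("tub",(113,223),50),("collar",(172,150),50)]:
    print(n,np.round(ray(ci,uv,z),0))
c=imaging.camera_info("wrist");print({k:np.round(v,3).tolist() for k,v in c.items()})
s=monitor.sense();Rt=Ro.from_euler("xyz",s["tcp_rot"]).as_matrix()
o=-np.array(c["R"]).T@c["t"]; print("cam in tool",Rt.T@(o-s["eef_pos"]),np.round(Rt.T@np.array(c["R"]).T,3),"toolR",np.round(Rt,3))
E
```

```text
post top [455. 295.  76.]
nose mid [578. 334.   4.]
heel mid [435. 296.  26.]
mouth L [604.  14.  14.]
mouth R [ 616. -101.   14.]
edgeL [638.  45.  20.]
edgeR [ 658. -130.   20.]
yelL post [280. 134.  76.]
yelL nose [404. 177.  10.]
yelR post [ 268. -150.   76.]
tub [476. 469.  50.]
collar [675. 308.  50.]
{'mtx': [[297.524, 0.0, 281.966], [0.0, 297.524, 205.531], [0.0, 0.0, 1.0]], 'R': [[0.29, -0.957, -0.002], [-0.912, -0.277, 0.302], [-0.29, -0.086, -0.953]], 't': [-624.245, -40.553, 380.086]}
cam in tool [ 7.61829213e+01  8.46441043e-02 -1.77473164e+02] [[ 0.    -0.953 -0.302]
 [ 1.     0.    -0.   ]
 [ 0.    -0.302  0.953]] toolR [[ 0.957  0.29  -0.   ]
 [ 0.29  -0.957  0.001]
 [-0.    -0.001 -1.   ]]
```

>>> {"name": "drive_tool", "arguments": {
  "plan": [
    {"z": -1},
    {"z": -1.6, "x": 0.8, "y": -0.6},
    {"z": -1.6, "x": 1.6, "y": -1.2},
    {"z": -1.6, "x": 2.4, "y": -1.8},
    {"z": -1.6, "x": 3.2, "y": -2.4},
    {"z": -1.6, "x": 4, "y": -3},
    {"z": -1.6, "x": 4.8, "y": -3.6},
    {"z": -1.6, "x": 5.6, "y": -4.2}
  ]
}}

```text
invalid input
```

>>> {"name": "drive_tool", "arguments": {
  "plan": [
    {"x": 0, "y": 0, "z": -1, "ax": 0, "ay": 0, "az": 0, "hand": 85},
    {"x": 0.8, "y": -0.6, "z": -1.6, "ax": 0, "ay": 0, "az": 0, "hand": 85},
    {"x": 1.6, "y": -1.2, "z": -1.6, "ax": 0, "ay": 0, "az": 0, "hand": 85},
    {"x": 2.4, "y": -1.8, "z": -1.6, "ax": 0, "ay": 0, "az": 0, "hand": 85},
    {"x": 3.2, "y": -2.4, "z": -1.6, "ax": 0, "ay": 0, "az": 0, "hand": 85},
    {"x": 4, "y": -3, "z": -1.6, "ax": 0, "ay": 0, "az": 0, "hand": 85},
    {"x": 4.8, "y": -3.6, "z": -1.6, "ax": 0, "ay": 0, "az": 0, "hand": 85},
    {"x": 5.6, "y": -4.2, "z": -1.6, "ax": 0, "ay": 0, "az": 0, "hand": 85}
  ]
}}

```text
clock: 0.9
eef_pos: [384.5, -320.1, 276.7]
tcp_rot: [-3.142, 0.0, 0.294]
contact_force: [1.2, -0.7, 0.3]
opening: 0.998
grasp_force: 0.0
```

>>> {"name": "drive_tool", "arguments": {
  "plan": [
    {"x": 0.8, "y": -0.6, "z": 0, "ax": 0, "ay": 0, "az": 0, "hand": 85},
    {"x": 1.6, "y": -1.2, "z": 0, "ax": 0, "ay": 0, "az": 0, "hand": 85},
    {"x": 2.4, "y": -1.8, "z": 0.2, "ax": 0, "ay": 0, "az": 0, "hand": 85},
    {"x": 3.2, "y": -2.4, "z": 0.4, "ax": 0, "ay": 0, "az": 0, "hand": 85},
    {"x": 4, "y": -3, "z": 0.6, "ax": 0, "ay": 0, "az": 0, "hand": 85},
    {"x": 4.5, "y": -3.7, "z": 0.8, "ax": 0, "ay": 0, "az": 0, "hand": 85},
    {"x": 4.5, "y": -3.9, "z": 0.8, "ax": 0, "ay": 0, "az": 0, "hand": 85},
    {"x": 4.5, "y": -3.9, "z": 0.8, "ax": 0, "ay": 0, "az": 0, "hand": 85}
  ]
}}

```text
clock: 1.7
eef_pos: [542.1, -68.7, 236.1]
tcp_rot: [-3.141, 0.002, 0.297]
contact_force: [-0.3, -1.1, 0.3]
opening: 0.994
grasp_force: 0.0
```

Run:
```python
from h import *
np.save("w1.npy",0)
ci=imaging.camera_info("wrist");im=imaging.grab_frame("wrist");cv2.imwrite("pics/w1.png",im[:,:,::-1]);np.savez("w1.npz",**ci)
print(monitor.sense()["eef_pos"])
```

```text
[542.32040134 -70.03224713 236.6208004 ]
```

View pics/w1.png

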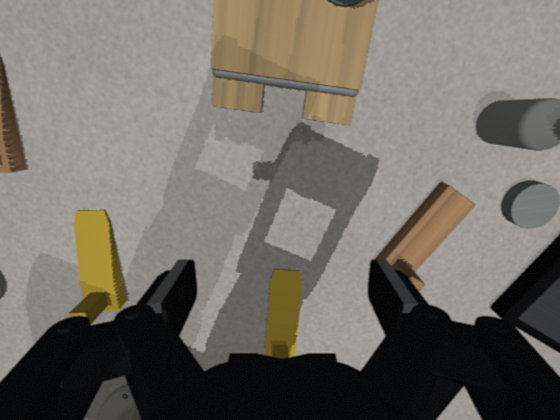

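The wrist view shows the bar from (213,72) to (357,93), and the runner fronts at (213–262,110) and (303–352,122). I'll enlarge the mouth area.

Run:
```python
import cv2,numpy as np
im=cv2.imread("pics/w1.png")[60:135,200:370]
a=cv2.resize(im,None,fx=4.7,fy=4.7,interpolation=cv2.INTER_CUBIC)
cv2.imwrite("pics/w1c.png",np.clip(a*1.4,0,255).astype(np.uint8));print(a.shape)
```

```text
(352, 799, 3)
```

View pics/w1c.png

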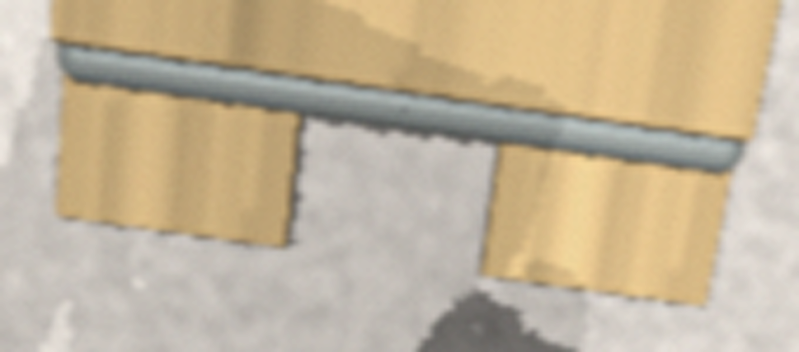

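Run:
```python
from h import *
ci=np.load("w1.npz")
f=lambda x,y,z=14:ray(ci,((x+.5)/4.7-.5+200,(y+.5)/4.7-.5+60),z)
lo,li,ri,ro=f(58,216),f(287,245),f(484,273),f(705,303)
lb,rb=f(298,115),f(498,148)
p=np.array([lo,li,ri,ro]);print(np.round(p,1))
print("gaps",np.linalg.norm(np.diff(p,axis=0),axis=1))
d=lo-ro;yaw=np.arctan2(-d[0],d[1]);d2=li-ri
for a,b in((lb,li),(rb,ri)):print("side yaw",np.arctan2(*(a-b)[1::-1]))
print("yaw",yaw,"mouth mid outer",(lo+ro)/2,"inner",(li+ri)/2)
b1,b2=f(62,62,20),f(740,157,20);d=b1-b2;print("bar",b1,b2,np.arctan2(-d[0],d[1]),(b1+b2)/2,np.linalg.norm(d))
```

```text
[[ 595.1   40.9   14. ]
 [ 606.   -20.4   14. ]
 [ 614.7  -74.    14. ]
 [ 625.  -134.8   14. ]]
gaps [62.32201094 54.31843602 61.60188678]
side yaw 0.18671956597786907
side yaw 0.20133553241875995
yaw 0.16880572321371234 mouth mid outer [610.04904503 -46.92145629  14.        ] inner [610.37411675 -47.23045678  14.        ]
bar [632.57667101  47.08666819  20.        ] [ 662.33284874 -128.95556812   20.        ] 0.16744591834328762 [647.45475988 -40.93444996  20.        ] 178.53934882532138
```

>>> {"name": "drive_tool", "arguments": {
  "plan": [
    {"x": -0.2, "y": -0.9, "z": 0, "ax": 0, "ay": 0, "az": 0, "hand": 85},
    {"x": -0.4, "y": -1.8, "z": 0, "ax": 0, "ay": 0, "az": 0, "hand": 85},
    {"x": -0.6, "y": -2.7, "z": 0.2, "ax": 0, "ay": 0, "az": 0, "hand": 85},
    {"x": -0.8, "y": -3.6, "z": 0.4, "ax": 0, "ay": 0, "az": 0, "hand": 85},
    {"x": -1, "y": -4.5, "z": 0.6, "ax": 0, "ay": 0, "az": 0, "hand": 85},
    {"x": -1.2, "y": -5.4, "z": 0.7, "ax": 0, "ay": 0, "az": 0, "hand": 85},
    {"x": -1.4, "y": -6.3, "z": 0.7, "ax": 0, "ay": 0, "az": 0, "hand": 85},
    {"x": -1.5, "y": -7, "z": 0.7, "ax": 0, "ay": 0, "az": 0, "hand": 85}
  ]
}}

```text
clock: 2.55
eef_pos: [368.9, 243.3, 202.3]
tcp_rot: [-3.142, -0.001, 0.292]
contact_force: [1.0, 0.0, 0.2]
opening: 0.996
grasp_force: 0.0
```

>>> {"name": "drive_tool", "arguments": {
  "plan": [
    {"x": 0, "y": -0.5, "z": 0, "ax": 0, "ay": 0, "az": 0, "hand": 85},
    {"x": 0, "y": -0.5, "z": 0, "ax": 0, "ay": 0, "az": 0, "hand": 85},
    {"x": 0, "y": -0.5, "z": 0, "ax": 0, "ay": 0, "az": 0, "hand": 85}
  ]
}}

```text
clock: 2.85
eef_pos: [363.0, 266.1, 202.1]
tcp_rot: [3.141, -0.001, 0.294]
contact_force: [-0.0, -0.6, -0.9]
opening: 0.998
grasp_force: 0.0
```

Run:
```python
from h import *
ci=imaging.camera_info("wrist");im=imaging.grab_frame("wrist");cv2.imwrite("pics/w2.png",im[:,:,::-1]);np.savez("w2.npz",**ci)
s=monitor.sense();print(s["eef_pos"],s["tcp_rot"])
```

```text
[363.04664352 265.75302409 202.01311501] [ 3.14112271e+00 -4.33813053e-04  2.92909917e-01]
```

View pics/w2.png

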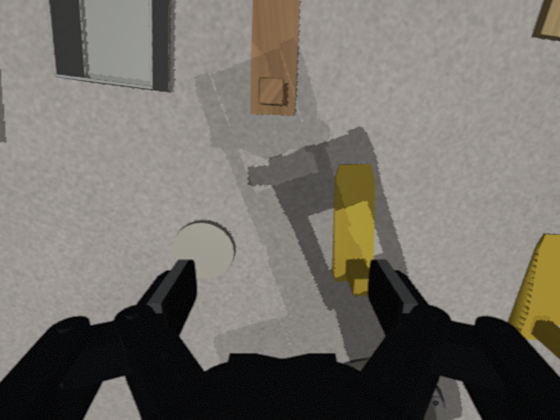

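The post top is at about (271,91) and the wedge body spans columns 251–298. I'll fit the long edges for yaw and use the heel line for position.

Run:
```python
from h import *
ci=np.load("w2.npz");im=cv2.imread("pics/w2.png")
hsv=cv2.cvtColor(im,cv2.COLOR_BGR2HSV)
m=((hsv[...,1]>70)&(hsv[...,0]<22)).astype(np.uint8);m[:,:230]=0;m[:,320:]=0;m[130:]=0
L=[];Rr=[]
for v in range(2,112):
    u=np.where(m[v])[0]
    if len(u):L.append((u.min(),v));Rr.append((u.max(),v))
for r0 in(2,30,60,80,100,108):print(L[r0-2],Rr[r0-2])
cv2.imwrite("pics/w2c.png",cv2.resize(im[50:125,230:330],(800,600),interpolation=cv2.INTER_CUBIC))
```

```text
(np.int64(253), 2) (np.int64(299), 2)
(np.int64(252), 30) (np.int64(297), 30)
(np.int64(251), 60) (np.int64(296), 60)
(np.int64(251), 80) (np.int64(295), 80)
(np.int64(251), 100) (np.int64(294), 100)
(np.int64(250), 108) (np.int64(294), 108)
```

View pics/w2c.png

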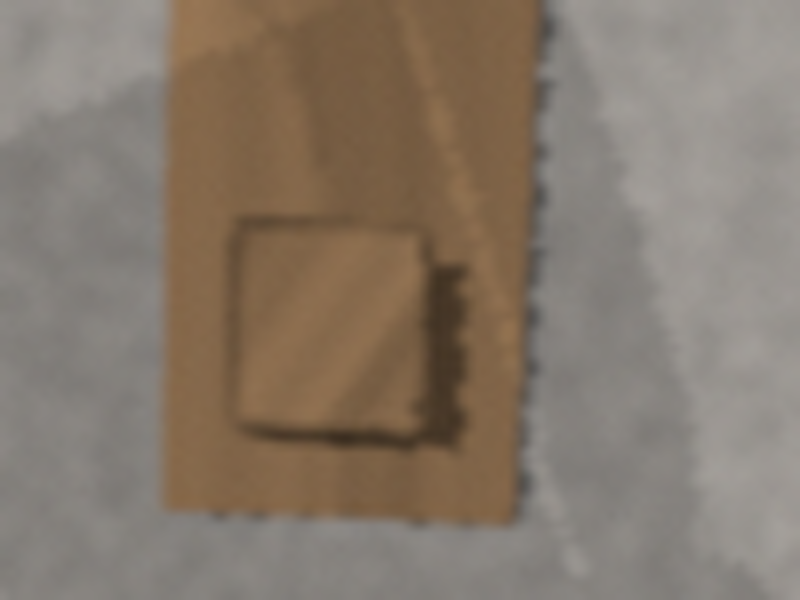

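Run:
```python
from h import *
ci=np.load("w2.npz")
c=lambda x,y:((x+.5)/8-.5+230,(y+.5)/8-.5+50)
post=ray(ci,c(332,328),76);hl=ray(ci,c(165,508),26);hr=ray(ci,c(517,522),26)
d=hl-hr;print("post",post,"heel mid",(hl+hr)/2,"w",np.linalg.norm(d),"yaw heel",np.arctan2(-d[0],d[1]),"dist",np.linalg.norm(post[:2]-((hl+hr)/2)[:2]))
e=[ray(ci,c(*q),76) for q in((238,220),(428,225),(425,435),(238,432))]
print("post size",[np.linalg.norm(e[i]-e[i-1]) for i in range(4)])
def slope(uv):
    z=20
    for _ in range(20):
        p=ray(ci,uv,z);x=(p-post)[:2]@[np.cos(.31),np.sin(.31)];z=26-max(0,x-23)/5
    return p
a=slope((252.7,2));b=slope((299.3,2));print(a,b,np.linalg.norm(a-b))
for p,q in((a,hl),(b,hr),((a+b)/2,(hl+hr)/2),((a+b)/2,post)):print("yaw",np.arctan2(*(p-q)[1::-1]))
```

```text
post [450.98110646 303.55904361  76.        ] heel mid [430.02574854 297.92656021  26.        ] w 50.00263662026944 yaw heel 0.25587474166703195 dist 21.699121987467414
post size [np.float64(23.62211383254759), np.float64(22.374500507763763), np.float64(23.417889772264687), np.float64(22.57628180860307)]
[533.1837214  350.1317668   12.10165577] [547.51350705 302.61499473  12.27138892] 49.63078876504516
yaw 0.25052821330900377
yaw 0.2541500789507174
yaw 0.2523537352349608
yaw 0.24994816869614717
```

>>> {"name": "drive_tool", "arguments": {
  "plan": [
    {"x": 0.9, "y": -0.1, "z": 0, "ax": 0, "ay": 0, "az": 0.2, "hand": 85},
    {"x": 1.7, "y": -0.21, "z": 0, "ax": 0, "ay": 0, "az": 0.38, "hand": 85},
    {"x": 1.9, "y": -0.21, "z": 0.5, "ax": 0, "ay": 0, "az": 0.38, "hand": 85},
    {"x": 1.9, "y": -0.21, "z": 1.2, "ax": 0, "ay": 0, "az": 0.38, "hand": 85},
    {"x": 1.9, "y": -0.21, "z": 1.9, "ax": 0, "ay": 0, "az": 0.38, "hand": 85},
    {"x": 1.9, "y": -0.21, "z": 2.6, "ax": 0, "ay": 0, "az": 0.38, "hand": 85},
    {"x": 1.9, "y": -0.21, "z": 3.1, "ax": 0, "ay": 0, "az": 0.38, "hand": 85},
    {"x": 1.9, "y": -0.21, "z": 3.3, "ax": 0, "ay": 0, "az": 0.38, "hand": 85}
  ]
}}

```text
clock: 3.7
eef_pos: [449.7, 301.9, 34.6]
tcp_rot: [3.14, 0.003, 0.252]
contact_force: [-0.0, -0.0, 0.4]
opening: 0.995
grasp_force: 0.0
```

>>> {"name": "drive_tool", "arguments": {
  "plan": [
    {"x": 0, "y": 0, "z": 0, "ax": 0, "ay": 0, "az": 0, "hand": 60},
    {"x": 0, "y": 0, "z": 0, "ax": 0, "ay": 0, "az": 0, "hand": 15},
    {"x": 0, "y": 0, "z": 0, "ax": 0, "ay": 0, "az": 0, "hand": 15},
    {"x": 0, "y": 0, "z": 0, "ax": 0, "ay": 0, "az": 0, "hand": 15},
    {"x": 0, "y": 0, "z": 0, "ax": 0, "ay": 0, "az": 0, "hand": 15},
    {"x": 0, "y": 0, "z": 0, "ax": 0, "ay": 0, "az": 0, "hand": 15},
    {"x": 0, "y": 0, "z": 0, "ax": 0, "ay": 0, "az": 0, "hand": 15},
    {"x": 0, "y": 0, "z": 0, "ax": 0, "ay": 0, "az": 0, "hand": 15}
  ],
  "grip_force": 60
}}

```text
clock: 4.5
eef_pos: [451.1, 304.9, 38.2]
tcp_rot: [-3.141, -0.002, 0.254]
contact_force: [0.1, -3.8, 7.8]
opening: 0.252
grasp_force: 58.4
```

>>> {"name": "drive_tool", "arguments": {
  "plan": [
    {"x": 0, "y": 0, "z": -0.3, "ax": 0, "ay": 0, "az": 0, "hand": 15},
    {"x": 0, "y": 0, "z": -0.6, "ax": 0, "ay": 0, "az": 0, "hand": 15},
    {"x": -0.1, "y": 0.5, "z": -0.6, "ax": 0, "ay": 0, "az": 0, "hand": 15},
    {"x": -0.3, "y": 1.2, "z": -0.6, "ax": 0, "ay": 0, "az": 0, "hand": 15},
    {"x": -0.45, "y": 2, "z": -0.6, "ax": 0, "ay": 0, "az": 0, "hand": 15},
    {"x": -0.65, "y": 2.8, "z": -0.6, "ax": 0, "ay": 0, "az": 0.2, "hand": 15},
    {"x": -0.8, "y": 3.6, "z": -0.6, "ax": 0, "ay": 0, "az": 0.4, "hand": 15},
    {"x": -1, "y": 4.4, "z": -0.6, "ax": 0, "ay": 0, "az": 0.6, "hand": 15}
  ],
  "grip_force": 80
}}

```text
clock: 5.3
eef_pos: [457.5, 77.8, 67.4]
tcp_rot: [3.142, -0.001, 0.191]
contact_force: [0.1, 0.1, -0.9]
opening: 0.238
grasp_force: 78.6
```

Run:
```python
from h import *
s=monitor.sense();p=s["eef_pos"];yaw=s["tcp_rot"][2];print(p,s["tcp_rot"],s["grasp_force"])
t=np.array([462.2,-72.3]);d=t-p[:2];c,n=np.cos(yaw),np.sin(yaw)
print("x",(c*d[0]+n*d[1])/50,"y",(n*d[0]-c*d[1])/50,"az",np.degrees(yaw-.168)/6)
```

```text
[457.49324531  77.77011985  67.41635442] [ 3.14151811e+00 -1.40635022e-03  1.91010626e-01] 78.55272855609655
x -0.47739691207946433 y 2.964687159451265 az 0.21973529118385435
```

>>> {"name": "drive_tool", "arguments": {
  "plan": [
    {"x": -0.1, "y": 0.7, "z": 0, "ax": 0, "ay": 0, "az": 0.1, "hand": 15},
    {"x": -0.25, "y": 1.5, "z": 0, "ax": 0, "ay": 0, "az": 0.22, "hand": 15},
    {"x": -0.4, "y": 2.3, "z": 0, "ax": 0, "ay": 0, "az": 0.22, "hand": 15},
    {"x": -0.48, "y": 2.8, "z": 0, "ax": 0, "ay": 0, "az": 0.22, "hand": 15},
    {"x": -0.48, "y": 2.96, "z": 0.2, "ax": 0, "ay": 0, "az": 0.22, "hand": 15},
    {"x": -0.48, "y": 2.96, "z": 0.4, "ax": 0, "ay": 0, "az": 0.22, "hand": 15},
    {"x": -0.48, "y": 2.96, "z": 0.5, "ax": 0, "ay": 0, "az": 0.22, "hand": 15},
    {"x": -0.48, "y": 2.96, "z": 0.5, "ax": 0, "ay": 0, "az": 0.22, "hand": 15}
  ]
}}

```text
clock: 6.1
eef_pos: [460.7, -69.5, 40.7]
tcp_rot: [-3.141, 0.002, 0.169]
contact_force: [1.2, 0.4, -1.4]
opening: 0.239
grasp_force: 78.6
```

Run:
```python
from h import *
ci=imaging.camera_info("wrist");im=imaging.grab_frame("wrist");cv2.imwrite("pics/w3.png",im[:,:,::-1]);np.savez("w3.npz",**ci)
s=monitor.sense();print(s["eef_pos"],s["tcp_rot"],s["contact_force"])
```

```text
[461.07436873 -69.59792344  41.1175391 ] [-3.14091471e+00  1.60768140e-03  1.69622958e-01] [-0.75557132  0.23744047 -0.95496111]
```

View pics/w3.png

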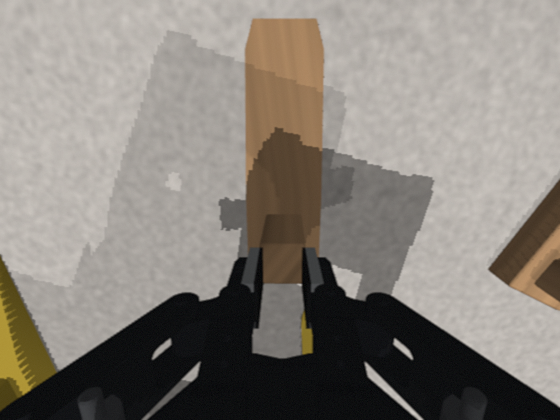

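The nose end is at row 19, columns 249–319, with shoulders at (246,50) and (324,50). I'll measure its sideways error against the stand axis.

Run:
```python
from h import *
ci=np.load("w3.npz");im=cv2.imread("pics/w3.png")
hsv=cv2.cvtColor(im,cv2.COLOR_BGR2HSV)
m=((hsv[...,1]>60)&(hsv[...,0]<22)).astype(np.uint8);m[:,:220]=0;m[:,345:]=0;m[240:]=0
S=np.array([649.5,-40.5]);ya=.168;ex=np.array([np.cos(ya),np.sin(ya)]);ey=np.array([-ex[1],ex[0]])
G=np.array([461,-69.6])
def slope(uv):
    z=20
    for _ in range(20):
        p=ray(ci,uv,z);x=(p[:2]-G)@ex;z=4+26-max(0,x-23)/5
    return p
rows=np.where(m.any(1))[0];print("first rows",rows[:3])
for v in(20,24,55,80,110,150,190,220):
    u=np.where(m[v])[0];a,b=slope((u.min()-.5,v)),slope((u.max()+.5,v));c=(a+b)/2
    print(v,u.min(),u.max(),"w %.1f"%np.linalg.norm(a-b),"stand x,y",np.round([(c[:2]-S)@ex,(c[:2]-S)@ey],1),"z %.0f"%c[2])
print("tcp in stand",(G-S)@ex,(G-S)@ey)
```

```text
first rows [19 20 21]
20 252 316 w 40.0 stand x,y [-61.3   1.8] z 9
24 251 317 w 41.3 stand x,y [-63.6   1.8] z 9
55 245 323 w 49.2 stand x,y [-81.5   1.7] z 13
80 245 322 w 49.1 stand x,y [-96.1   2. ] z 16
110 246 322 w 49.0 stand x,y [-114.1    1.6] z 19
150 246 322 w 49.7 stand x,y [-138.7    1.6] z 24
190 247 320 w 48.5 stand x,y [-164.     1.8] z 29
220 247 319 w 49.2 stand x,y [-184.7    2.1] z 30
tcp in stand -190.71197421644274 2.8289380457844415
```

>>> {"name": "drive_tool", "arguments": {
  "plan": [
    {"x": 0, "y": 0.036, "z": 0.05, "ax": 0, "ay": 0, "az": 0, "hand": 15},
    {"x": 0, "y": 0.036, "z": 0.09, "ax": 0, "ay": 0, "az": 0, "hand": 15},
    {"x": 0, "y": 0.036, "z": 0.1, "ax": 0, "ay": 0, "az": 0, "hand": 15},
    {"x": 0, "y": 0.036, "z": 0.1, "ax": 0, "ay": 0, "az": 0, "hand": 15}
  ]
}}

```text
clock: 6.55
eef_pos: [462.6, -72.9, 38.1]
tcp_rot: [3.141, -0.001, 0.169]
contact_force: [-4.7, -3.0, 17.3]
opening: 0.233
grasp_force: 81.3
```

>>> {"name": "drive_tool", "arguments": {
  "plan": [
    {"x": 0.1, "y": 0, "z": 0, "ax": 0, "ay": 0, "az": 0, "hand": 15},
    {"x": 0.3, "y": 0, "z": 0, "ax": 0, "ay": 0, "az": 0, "hand": 15},
    {"x": 0.5, "y": 0, "z": 0, "ax": 0, "ay": 0, "az": 0, "hand": 15},
    {"x": 0.7, "y": 0, "z": 0, "ax": 0, "ay": 0, "az": 0, "hand": 15},
    {"x": 0.9, "y": 0, "z": 0, "ax": 0, "ay": 0, "az": 0, "hand": 15},
    {"x": 1, "y": 0, "z": 0, "ax": 0, "ay": 0, "az": 0, "hand": 15},
    {"x": 1, "y": 0, "z": 0, "ax": 0, "ay": 0, "az": 0, "hand": 15},
    {"x": 1, "y": 0, "z": 0, "ax": 0, "ay": 0, "az": 0, "hand": 15}
  ]
}}

```text
clock: 7.35
eef_pos: [511.3, -64.0, 38.0]
tcp_rot: [3.142, 0.0, 0.169]
contact_force: [-5.7, -0.5, 17.1]
opening: 0.236
grasp_force: 81.2
```

```bash
cat > look.py <<'E'
from h import *
import sys
ci=imaging.camera_info("wrist");im=imaging.grab_frame("wrist");cv2.imwrite(f"pics/{sys.argv[1]}.png",im[:,:,::-1]);np.savez(sys.argv[1],**ci)
s=monitor.sense();S=np.array([649.5,-40.5]);ya=.168;ex=np.array([np.cos(ya),np.sin(ya)]);ey=np.array([-ex[1],ex[0]])
d=s["eef_pos"][:2]-S;print("tcp in stand",d@ex,d@ey,s["eef_pos"][2],"rot",s["tcp_rot"],"F stand",s["contact_force"][:2]@ex,s["contact_force"][:2]@ey,s["contact_force"][2],"tq",s["wrist_torque"])
E
python3 look.py w4
```

```text
tcp in stand -140.15135309471435 -0.02282784128240562 38.03667002329295 rot [ 3.14152186e+00 -2.67266018e-05  1.68683069e-01] F stand -5.35108252839731 1.488482840169791 16.41895530592765 tq [0.21207988 1.0908392  0.04198772]
```

View pics/w4.png

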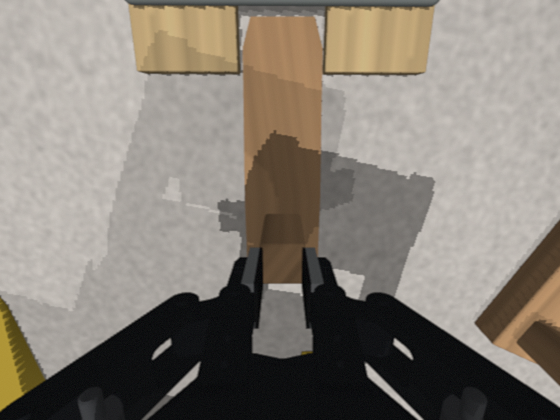

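The wedge is centred in the slot, with the nose at row 16 just short of the bar. I'll ease the down-force slightly and push on to about where it touches.

>>> {"name": "drive_tool", "arguments": {
  "plan": [
    {"x": 0.1, "y": 0, "z": -0.02, "ax": 0, "ay": 0, "az": 0, "hand": 15},
    {"x": 0.3, "y": 0, "z": -0.02, "ax": 0, "ay": 0, "az": 0, "hand": 15},
    {"x": 0.5, "y": 0, "z": -0.02, "ax": 0, "ay": 0, "az": 0, "hand": 15},
    {"x": 0.7, "y": 0, "z": -0.02, "ax": 0, "ay": 0, "az": 0, "hand": 15},
    {"x": 0.9, "y": 0, "z": -0.02, "ax": 0, "ay": 0, "az": 0, "hand": 15},
    {"x": 1, "y": 0, "z": -0.02, "ax": 0, "ay": 0, "az": 0, "hand": 15},
    {"x": 1.06, "y": 0, "z": -0.02, "ax": 0, "ay": 0, "az": 0, "hand": 15},
    {"x": 1.06, "y": 0, "z": -0.02, "ax": 0, "ay": 0, "az": 0, "hand": 15}
  ]
}}

```text
clock: 8.2
eef_pos: [564.7, -55.0, 38.2]
tcp_rot: [3.141, -0.001, 0.169]
contact_force: [-2.9, 0.4, 6.7]
opening: 0.238
grasp_force: 79.8
```

```bash
python3 look.py w5
```

```text
tcp in stand -86.00127494122275 -0.09941455193573298 38.191478037247705 rot [ 3.14144524e+00 -9.67679987e-04  1.68543828e-01] F stand -2.1244816717609067 0.8463619533293114 6.518887126731631 tq [0.21382145 0.32884402 0.0999862 ]
```

>>> {"name": "drive_tool", "arguments": {
  "plan": [
    {"x": 0.04, "y": 0, "z": 0, "ax": 0, "ay": 0, "az": 0, "hand": 15},
    {"x": 0.08, "y": 0, "z": 0, "ax": 0, "ay": 0, "az": 0, "hand": 15},
    {"x": 0.12, "y": 0, "z": 0, "ax": 0, "ay": 0, "az": 0, "hand": 15},
    {"x": 0.16, "y": 0, "z": 0, "ax": 0, "ay": 0, "az": 0, "hand": 15},
    {"x": 0.2, "y": 0, "z": 0, "ax": 0, "ay": 0, "az": 0, "hand": 15},
    {"x": 0.24, "y": 0, "z": 0, "ax": 0, "ay": 0, "az": 0, "hand": 15},
    {"x": 0.26, "y": 0, "z": 0, "ax": 0, "ay": 0, "az": 0, "hand": 15},
    {"x": 0.26, "y": 0, "z": 0, "ax": 0, "ay": 0, "az": 0, "hand": 15}
  ]
}}

```text
clock: 9.05
eef_pos: [574.2, -53.1, 38.1]
tcp_rot: [-3.141, 0.005, 0.169]
contact_force: [-13.2, -2.4, 16.0]
opening: 0.234
grasp_force: 81.2
```

```bash
python3 look.py w6
```

```text
tcp in stand -76.39803772158177 0.2172821542279959 38.0445194509058 rot [-3.14079956  0.0050589   0.16854423] F stand -13.352513077549906 0.5005387103912776 16.45379913037443 tq [-0.13890584  2.24582326 -0.0050963 ]
```

>>> {"name": "drive_tool", "arguments": {
  "plan": [
    {"x": 0.05, "y": 0, "z": 0, "ax": 0, "ay": 0, "az": 0, "hand": 15},
    {"x": 0.1, "y": 0, "z": 0, "ax": 0, "ay": 0, "az": 0, "hand": 15},
    {"x": 0.15, "y": 0, "z": 0, "ax": 0, "ay": 0, "az": 0, "hand": 15},
    {"x": 0.2, "y": 0, "z": 0, "ax": 0, "ay": 0, "az": 0, "hand": 15},
    {"x": 0.25, "y": 0, "z": 0, "ax": 0, "ay": 0, "az": 0, "hand": 15},
    {"x": 0.29, "y": 0, "z": 0, "ax": 0, "ay": 0, "az": 0, "hand": 15},
    {"x": 0.29, "y": 0, "z": 0, "ax": 0, "ay": 0, "az": 0, "hand": 15},
    {"x": 0.29, "y": 0, "z": 0, "ax": 0, "ay": 0, "az": 0, "hand": 15}
  ]
}}

```text
clock: 9.9
eef_pos: [588.8, -50.6, 38.1]
tcp_rot: [-3.141, 0.004, 0.168]
contact_force: [-11.5, -1.5, 14.4]
opening: 0.237
grasp_force: 81.0
```

```bash
python3 look.py w7
```

```text
tcp in stand -61.51348885976397 0.22138531044566065 38.07506441800978 rot [-3.14087087  0.00432083  0.1684673 ] F stand -11.823679772913987 -0.28497776886098347 13.982283712212181 tq [-3.88330216e-04  1.98692644e+00  9.27570039e-04]
```

View pics/w7.png

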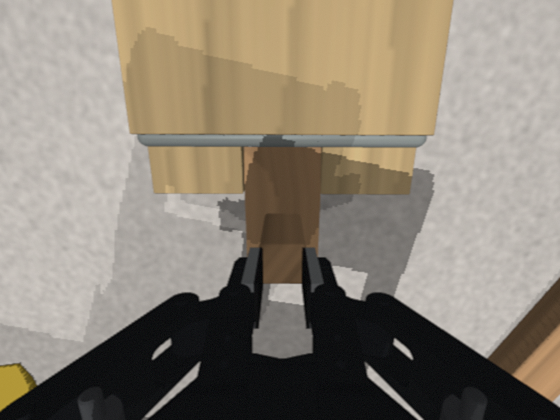

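The bar runs from (138,140) to (426,140), with the runner fronts at row 193. I'll work out the actual lift from it, using the bar when down (w4/w5) as reference.

```bash
python3 - <<'E'
from h import *
S=np.array([649.5,-40.5]);ya=.168;ex=np.array([np.cos(ya),np.sin(ya)])
for n in("w5","w6","w7"):
    ci=np.load(n+".npz");im=cv2.imread(f"pics/{n}.png").astype(int)
    hsv=cv2.cvtColor(im.astype(np.uint8),cv2.COLOR_BGR2HSV)
    sat=cv2.GaussianBlur(hsv[...,1].astype(float),(1,5),0)[:,:]
    res=[]
    for u in list(range(165,230,3))+list(range(335,400,3)):
        p=hsv[:200,u,1].astype(float); p=np.convolve(p,np.ones(3)/3,"same"); ok=p<45
        # low-saturation band (bar) between two saturated wood regions; runner front = last saturated row
        wood=np.where(p>60)[0]
        last=wood.max(); gaps=np.where(np.diff(wood)>5)[0]
        if len(gaps): res.append((wood[gaps[0]],wood[gaps[0]+1],last,u))
    a=np.array(res)
    if not len(a):print(n,"none");continue
    top,bot,last=np.median(a[:,:3],0);
    um=282
    xf=(ray(ci,(um,last+.5),14)[:2]-S)@ex
    out=[]
    for z in(20,23,25,27,30):out.append((z,round((ray(ci,(um,(top+bot)/2),z)[:2]-S)@ex,1)))
    print(n,top,bot,last,"runner front x %.1f"%xf,"bar mid x by z",out)
E
python3 - <<'E'
import cv2,numpy as np
a=[cv2.resize(cv2.imread(f"pics/{n}.png")[100:205,120:440],(800,262),interpolation=cv2.INTER_CUBIC) for n in("w6","w7")]
cv2.imwrite("pics/cmp.png",np.vstack(a))
E
```

```text
w5 90.5 106.0 158.0 runner front x -40.3 bar mid x by z [(20, np.float64(-2.1)), (23, np.float64(-2.3)), (25, np.float64(-2.3)), (27, np.float64(-2.4)), (30, np.float64(-2.5))]
w6 107.0 122.5 172.0 runner front x -40.4 bar mid x by z [(20, np.float64(-2.4)), (23, np.float64(-2.3)), (25, np.float64(-2.3)), (27, np.float64(-2.3)), (30, np.float64(-2.2))]
w7 133.5 147.0 192.5 runner front x -40.0 bar mid x by z [(20, np.float64(-3.2)), (23, np.float64(-2.9)), (25, np.float64(-2.7)), (27, np.float64(-2.5)), (30, np.float64(-2.2))]
```

View pics/cmp.png

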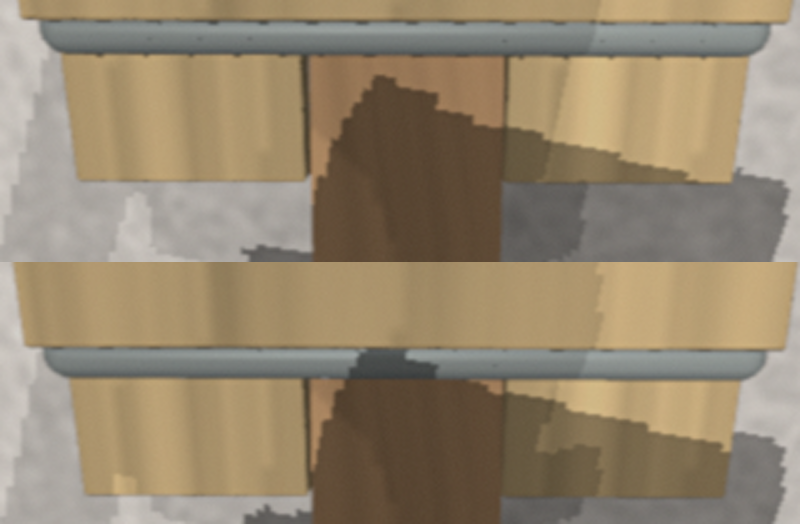

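>>> {"name": "drive_tool", "arguments": {
  "plan": [
    {"x": 0.02, "y": 0, "z": 0, "ax": 0, "ay": 0, "az": 0, "hand": 15},
    {"x": 0.04, "y": 0, "z": 0, "ax": 0, "ay": 0, "az": 0, "hand": 15},
    {"x": 0.05, "y": 0, "z": 0, "ax": 0, "ay": 0, "az": 0, "hand": 15},
    {"x": 0.05, "y": 0, "z": 0, "ax": 0, "ay": 0, "az": 0, "hand": 15},
    {"x": 0.05, "y": 0, "z": 0, "ax": 0, "ay": 0, "az": 0, "hand": 15},
    {"x": 0.05, "y": 0, "z": 0, "ax": 0, "ay": 0, "az": 0, "hand": 15}
  ]
}}

```text
clock: 10.55
eef_pos: [590.9, -50.2, 38.0]
tcp_rot: [-3.141, 0.005, 0.169]
contact_force: [-12.8, -2.4, 15.3]
opening: 0.235
grasp_force: 81.1
```

```bash
python3 look.py w8
python3 - <<'E'
from h import *
from scipy.optimize import brentq
for n,oy in(("w5",0),("w6",0),("w7",0),("w8",0)):
    ci=np.load(n+".npz");im=cv2.imread(f"pics/{n}.png");hsv=cv2.cvtColor(im,cv2.COLOR_BGR2HSV)
    # platform wood front corners: left/right extent of saturated pixels just above the bar (top front edge, known rigid width)
    p=np.median(hsv[:200,165:400:3,1],1); w=np.where(p>60)[0]; g=np.where(np.diff(w)>5)[0][0]; v=w[g]-2
    s=hsv[v-1:v+2,:,1].mean(0); u=np.where(s>45)[0]; u=u[(u>90)&(u<470)]
    v2=w.max()-3; s2=hsv[v2-1:v2+2,:,1].mean(0);q=np.where(s2>45)[0];q=q[(q>90)&(q<470)]
    L=lambda z,a,b,vv:np.linalg.norm(ray(ci,(a-.5,vv),z)-ray(ci,(b+.5,vv),z))
    print(n,v,u.min(),u.max(),"platform width at z31 %.1f z36 %.1f"%(L(31,u.min(),u.max(),v),L(36,u.min(),u.max(),v)),"runner width z14 %.1f"%L(14,q.min(),q.max(),v2))
E
```

```text
tcp in stand -59.36739184741052 0.19954493145408964 38.08561813979725 rot [-3.14085886  0.00490704  0.1685247 ] F stand -12.393393110372983 0.7802672420081906 16.009199679455627 tq [-0.10261338  2.2509056   0.00341592]
w5 89 127 435 platform width at z31 179.0 z36 174.2 runner width z14 179.5
w6 105 128 435 platform width at z31 180.6 z36 175.7 runner width z14 180.4
w7 132 130 434 platform width at z31 183.8 z36 178.8 runner width z14 179.6
w8 135 130 434 platform width at z31 184.3 z36 179.3 runner width z14 179.4
```

Three checks agree on about 5 mm of lift: the grip is 59.4 mm before the edge, the push force is 12 N, and the platform looks 5 mm wider in the picture. Handing in.

```bash
python3 -c "
from rig import r
print(r.sign_off())"
```

```text
the job is handed in; nothing more can be done
None
```

The wedge is in the slot, still gripped by its upright grip, and holds the platform's front edge about 5 mm up (estimated from grip position and camera images). The job is handed in, but `sign_off` returned no verdict.

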